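# Set the seedling tubes under the plant light

### The arm

A 6-joint arm with a two-finger parallel gripper is mounted at the origin on the work surface. World frame = base frame: x ahead of the robot, y to its left, z up, the work surface at z = 0. Lengths are in m, angles in rad, forces in N, time in s.
With the tool pointing down it reaches from about 0.3 to 0.825 m from the base axis. Payload 5.4 kg.
Tool frame: the origin (TCP) lies on the centre line of the jaws, within the pads' length; the fingertips stand env.nose_length ahead of it and the grasp point (between the pads) lies 2 mm behind it (env.nose_length is the distance from the TCP to the fingertips, in m); z points along the fingers, x is the direction in which the jaws open and shut, and the axes are right-handed (so a half turn about z gives the same grasp; the last joint's range is limited). The gripper opens to 92 mm and grips with 3 to 60 N. Pads are 20 mm wide; open, the fingers measure 128 mm over their backs; the gripper's body (75 mm by 189 mm) begins 69 mm behind the grasp point.
Start: joints at [-1.504, 0.158, 1.597, -0, 1.386, -0.21], TCP at [0.157, -0.553, 0.232] pointing down, gripper open.
Joint ranges: [-2.91, 2.91], [-0.94, 2.29], [0.18, 2.7], [-1.29, 4.43], [0.17, 2.64], [-3, 3]. Speed limits (rad/s): [2.57, 2.57, 3.14, 3.14, 3.14, 3.14].

### API

Orientations are given as a unit quaternion [w, x, y, z].
In Python, from plant import monitor, cams, env gives the robot as it stands.
- The arm moves only by the shell command python3 -m creep 'ROWS' [FORCE]. ROWS is a JSON object of lists of equal length, an entry for each row: "linear": the shift along the tool's x, y, z in cm, a list of three; "dr": the turn, a rotation vector about the tool's x, y, z in rad, a list of three; "grip": the finger opening in cm, from 0 to 9.19. In form: {"linear": [[dx, dy, dz], ...], "dr": [[rx, ry, rz], ...], "grip": [grip, ...]}. A call has 1 to 12 rows; each row shifts and turns the commanded pose from where the row before left it, along the tool's axes as they then stand; what a row does not reach is not made up. A row lasts 1/10 s, in which the tool goes at most 50 mm and 8.59 degrees, less where a joint would pass 70% of its speed; a pose out of reach is approached as far as the arm can. A call is refused whole if a number of a shift passes 5 or a number of a turn 0.15, either way. A call with a gripper value outside its range is refused whole. The fingers move at their own pace and stop on an object; FORCE is the grip in N (left out, the last holds). Time passes only in rows, so rows that do not move let the fingers close. It gives the time, the measured TCP pose, the force and the opening at its end, in the units of the state.
- monitor.read_state(): the state, without advancing time (a new reading comes with each control period).
- cams.grab_frame(name): name is "side" or "top"; returns a dict with "img" (384x512x3 uint8, red, green, blue), "z_map" (384x512 float32, m along the optical axis (not along the pixel's ray), 0 where there is no reading), "vfov" (degrees; the focal length in pixels is half the picture's height over the tangent of half this angle, whatever the lens; pixels are square), "cx", "cy" (the principal point, pixels), "eye" and "orientation" of the camera in the world. Camera axes: x right, y up, looking along -z (the intrinsics and any distortion apply to the point x, -y, -z); pixel columns grow to the right and rows downward; lengths in m; the calibration is good to about 2 mm. A picture is of the moment at which its call begins.
- env.sign_off(): hands the job in, once; it reports no verdict.
The state is a dict: "clock": time; "joint_pos": joint angles; "dq": joint speeds; "effort": joint torques, N m; "eef_pos": TCP position; "orientation": TCP orientation; "wrist_force": force on the tool from outside, world axes, zero at the start; "moment": the same for the moment, N m; "gripper_width": finger opening in m.
Only numpy, scipy, OpenCV 4.12 (cv2) and the standard library are available. Lean on these libraries where they do the work, as an engineer would, in place of code of your own. Each camera call takes 0.05 s, during which the arm holds its last target. There are 200 camera calls.

### The job

Put every seedling tube from the blue foam rack upright, cap up, into a cell of its own in the green and white light rack, and slide the rack along the bench, without lifting it, squarely into the yellow tape outline in front of the lamp. So that all seedlings get the same exposure, only when the tubes are all in and the rack is in its place turn the dimmer knob until the meter needle points at the red mark. Keep the tubes from tipping over and leave the petri dishes, the tip box and the white bottle where they are.

Things in the scene. Friction and masses are not known exactly. Their poses are not given: they have to be found in the camera images.
- rack_centre (a point): Light rack, loose: centre of the top face of its white base slab, which is also the floor of its cells, 18 mm above the bench. x along the row of cells, z up. Cell centres at x = -80, -40, 0, 40, 80 mm, y = 0. Each cell is open at the top and 31 mm wide both ways inside; its rails and 9 mm partitions rise to 80 mm above this floor; the rails' outer faces are at y = +-19.5 mm.
- light_rack: The same light rack: origin under the centre of its base slab, on the bench, same axes. The slab is 220 (x) x 100 (y) x 18 mm high, white; the single row of five open-sided cells on it is green. 0.65 to 1.05 kg empty, stands loose on the bench clear of the lamp at first, all cells empty.
- spot_centre (a point): Centre, on the bench, of the yellow tape outline (inside 250 x 130 mm) that marks the light rack's place; the rack's long side (x) goes along this x axis. Fixed, tape flat on the bench. The lamp, a white LED panel 300 mm long and 220 mm high, fixed, stands upright parallel to x, its face 180 mm from here towards -y.
- foam_rack_top (a point): The transport rack: a pale blue foam block, fixed, 135 (x) x 165 (y) x 65 mm high, with six wells 55 mm deep at x = +-40, y = -50, 0, 50 mm. This point is the centre of its top face. z is up. Each well holds a tube or is empty.
- dimmer_grip (a point): Dimmer: a black knob with a vertical axis on the grey driver box (150 x 100 mm, top 50 mm above the bench, fixed). This point is on the axis at the height to grip, 87 mm above the bench. The part to pinch is a bar 42 mm long along this x axis (it turns with the knob), 14 mm thick, 32 mm high, its top 7 mm above this point.
- dimmer (a joint): Angle of the dimmer knob, rad, 0 (lamp off) to 4.8; it grows clockwise seen from above and stays where it is left. It turns easily (0.04 N m).
- meter_pivot (a point): Pivot of the meter needle: centre of the round white meter (82 mm over its black rim, 59 mm high) on the same driver box, its face up.
- needle_tip (a point): Tip of the black meter needle, 30 mm from the pivot. The needle follows the knob at half its angle, the same way round (clockwise from above as the knob is turned clockwise). It is under the meter's glass and is moved by the knob only.
- mark_tip (a point): Inner end of the red set mark on the meter rim, 30 mm from the pivot: where the needle's tip shall point. Fixed.
- dishes_mid (a point): Bystander: a stack of petri dishes, 91 mm across, 54 mm high, loose; its centre.
- tip_box_mid (a point): Bystander: a blue tip box with a clear lid, 87 x 122 x 75 mm, loose; its centre.
- wash_bottle_mid (a point): Bystander: a white bottle with a red cap, 64 mm across, 160 mm high, loose; its centre.
- tube1_mid (a point): Culture tube with a red cap: round-bottomed, 25 mm in diameter, 150 mm long, its cap 28 mm in diameter over the top 36 mm, about 55 g, loose. This point is its centre, 75 mm from either end; z runs towards the cap. None if absent (3 to 5 tubes are there). At first it stands cap up in a well of the foam rack, its round end 10 mm above the bench.
- tube2_mid (a point): Culture tube with a blue cap: round-bottomed, 25 mm in diameter, 150 mm long, its cap 28 mm in diameter over the top 36 mm, about 55 g, loose. This point is its centre, 75 mm from either end; z runs towards the cap. None if absent (3 to 5 tubes are there). At first it stands cap up in a well of the foam rack, its round end 10 mm above the bench.
- tube3_mid (a point): Culture tube with a yellow cap: round-bottomed, 25 mm in diameter, 150 mm long, its cap 28 mm in diameter over the top 36 mm, about 55 g, loose. This point is its centre, 75 mm from either end; z runs towards the cap. None if absent (3 to 5 tubes are there). At first it stands cap up in a well of the foam rack, its round end 10 mm above the bench.
- tube4_mid (a point): Culture tube with an orange cap: round-bottomed, 25 mm in diameter, 150 mm long, its cap 28 mm in diameter over the top 36 mm, about 55 g, loose. This point is its centre, 75 mm from either end; z runs towards the cap. None if absent (3 to 5 tubes are there). At first it stands cap up in a well of the foam rack, its round end 10 mm above the bench.
- tube5_mid (a point): Culture tube with a white cap: round-bottomed, 25 mm in diameter, 150 mm long, its cap 28 mm in diameter over the top 36 mm, about 55 g, loose. This point is its centre, 75 mm from either end; z runs towards the cap. None if absent (3 to 5 tubes are there). At first it stands cap up in a well of the foam rack, its round end 10 mm above the bench.
Mind the look-alikes: they are no part of the job. What is shaped like the part that bears dimmer_grip but orange is not meant.

How it is judged:
On the way, in this order (a step that is already met when the one before it is completed fails the run):
1. all tubes stand in the light rack and the rack is on its taped place (x of tube1_mid in the frame of rack_centre between -0.105 and 0.105 m and y of tube1_mid in the frame of rack_centre between -0.02 and 0.02 m and z of tube1_mid in the frame of rack_centre between 0.065 and 0.085 m and angle between each of tube1_mid, tube2_mid, tube3_mid, tube4_mid, tube5_mid's own z axis and vertical below 0.3 rad and x of tube2_mid in the frame of rack_centre between -0.105 and 0.105 m and y of tube2_mid in the frame of rack_centre between -0.02 and 0.02 m and z of tube2_mid in the frame of rack_centre between 0.065 and 0.085 m and x of tube3_mid in the frame of rack_centre between -0.105 and 0.105 m and y of tube3_mid in the frame of rack_centre between -0.02 and 0.02 m and z of tube3_mid in the frame of rack_centre between 0.065 and 0.085 m and x of tube4_mid in the frame of rack_centre between -0.105 and 0.105 m and y of tube4_mid in the frame of rack_centre between -0.02 and 0.02 m and z of tube4_mid in the frame of rack_centre between 0.065 and 0.085 m and x of tube5_mid in the frame of rack_centre between -0.105 and 0.105 m and y of tube5_mid in the frame of rack_centre between -0.02 and 0.02 m and z of tube5_mid in the frame of rack_centre between 0.065 and 0.085 m and horizontal distance between rack_centre and spot_centre below 0.022 m and angle between the x axis of rack_centre and the x axis of spot_centre, either way round below 0.15 rad and height (world z) of rack_centre below 0.023 m and angle between rack_centre's own z axis and vertical below 0.05 rad), for 0.3 s.
2. then the meter needle is brought to the red mark (horizontal distance between needle_tip and mark_tip below 0.004 m), for 0.3 s.
At the end, for the whole second after the job is handed in: Every tube stands cap up in a light-rack cell, on its floor, within 0.3 rad of upright; the rack lies flat, its centre within 22 mm of the outline's centre and parallel to it within 0.15 rad; the needle tip is within 4 mm of the mark; rack and knob are at rest (all of step 1 and horizontal distance between needle_tip and mark_tip below 0.004 m and velocity of joint dimmer between -0.05 and 0.05 rad/s and linear speed of light_rack below 0.02 m/s); the robot touches nothing.
It fails at once if a tube tips over (more than 1 rad from upright) (angle between any of tube1_mid, tube2_mid, tube3_mid, tube4_mid, tube5_mid's own z axis and vertical above 1 rad).
It fails at once if the light rack is lifted more than 25 mm off the bench (height (world z) of rack_centre above 0.043 m).
It fails at once if the dishes, the tip box or the bottle are moved more than 40 mm or tipped (distance of any of dishes_mid, tip_box_mid, wash_bottle_mid from where it was at the start of the episode above 0.04 m or angle between any of dishes_mid, tip_box_mid, wash_bottle_mid's own z axis and vertical above 0.4 rad).
Of tube1, tube2, tube3, tube4, tube5 only 3 to 5 are there at a start; the rules pass over those that are not, and their reading is None.
At some moment in a run one of light_rack may be knocked a few centimetres aside while the robot is not near it.
It also fails if it takes over 210 s, if anything falls off the work surface, if the arm or the gripper's body presses on something with over 40 N, if the wrist force passes 120 N, or if a joint passes its speed limit or range.

## Working session

There is one attempt and no reset: what is moved stays moved. The work goes in short steps, Python scripts to look and compute and a shell command to move; the robot and the scene stay as the last step left them, time stands still between calls to the robot, and variables do not carry over. Pictures are saved under pics/ and viewed, about 12 in all and at most 16, crops included, and the job is handed in when it is done.

```bash
ls; mkdir -p pics
python3 - <<'E'
from plant import monitor,cams,env
import cv2,numpy as np
print(monitor.read_state(),env.nose_length)
for n in("top","side"):
    f=cams.grab_frame(n)
    print(n,{k:v for k,v in f.items() if k not in("img","z_map")})
    np.savez(f"pics/{n}0.npz",**f)
    cv2.imwrite(f"pics/{n}0.png",cv2.resize(f["img"][:,:,::-1],(768,576),interpolation=cv2.INTER_CUBIC))
E
```

```text
pics
{'clock': 0.0, 'joint_pos': array([-1.50410661e+00,  1.59008713e-01,  1.59819264e+00,  4.61089249e-06,
        1.38617586e+00, -2.10082413e-01]), 'dq': array([ 0.00090167, -0.00120124, -0.00016294, -0.00078541, -0.00112067,
        0.00027685]), 'effort': array([ 3.06376623e-04, -3.85569334e+01, -3.22109377e+01,  7.01602944e-02,
        3.77427076e-02, -1.24923999e-04]), 'eef_pos': array([ 0.15707177, -0.55253692,  0.23066137]), 'orientation': array([-6.75993718e-04,  7.97887905e-01, -6.02805188e-01, -5.82403609e-04]), 'wrist_force': array([ 0.12917107, -0.71506129,  0.26174587]), 'moment': array([ 0.00483914, -0.00405649, -0.02835787]), 'gripper_width': 0.09163679189306653} 0.017
top {'vfov': 52.88456686842257, 'cx': 256.9894813228935, 'cy': 197.56403842474407, 'eye': array([0.47897419, 0.12891551, 1.00138471]), 'orientation': array([ 0.71272215,  0.01370475, -0.02259522, -0.70094848])}
side {'vfov': 44.63413794160916, 'cx': 252.7297980575173, 'cy': 195.8213706033812, 'eye': array([-0.02807326,  0.65914062,  0.72228352]), 'orientation': array([-0.34440603, -0.16586654,  0.39208819,  0.83674347])}
```

View pics/top0.png

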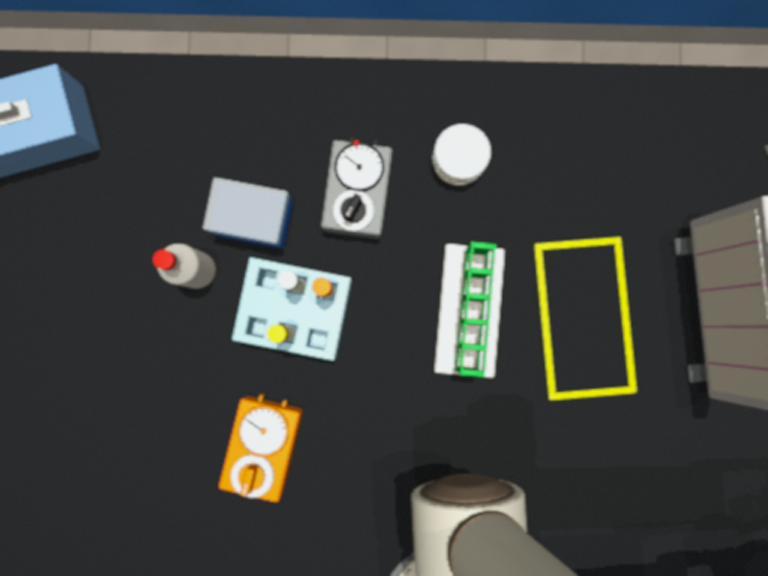

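View pics/side0.png

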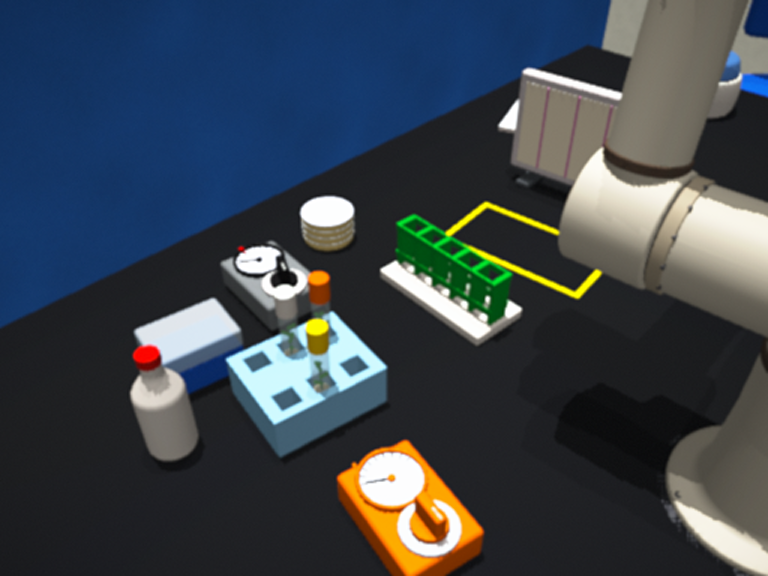

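The top view (768 px scale) shows white (288,280), orange (322,287) and yellow (277,333) tubes in the foam rack, the light rack at (474,310), the tape at (587,318) and the grey dimmer at (352,208). The orange dimmer is the look-alike. The side view agrees: three tubes, and the rack is empty.

```bash
cat > h.py <<'E'
from plant import monitor,cams,env
import cv2,numpy as np
from scipy.spatial.transform import Rotation as R
def rot(q): return R.from_quat(np.r_[q[1:],q[0]])
class View:
    def __init__(s,name,f=None):
        f=f or cams.grab_frame(name); s.__dict__.update(f); s.f=192/np.tan(np.radians(s.vfov)/2)
        s.rm=rot(s.orientation).as_matrix(); s.hsv=cv2.cvtColor(s.img,cv2.COLOR_RGB2HSV)
    def ray(s,uv):
        uv=np.atleast_2d(uv).astype(float)
        return np.c_[(uv[:,0]-s.cx)/s.f,-(uv[:,1]-s.cy)/s.f,-np.ones(len(uv))]@s.rm.T
    def plane(s,uv,z):
        d=s.ray(uv); return s.eye+d*((z-s.eye[2])/d[:,2:])
    def cloud(s):
        v,u=np.mgrid[:384,:512]; d=s.ray(np.c_[u.ravel(),v.ravel()])
        return (s.eye+d*s.z_map.reshape(-1,1)).reshape(384,512,3)
    def mask(s,lo,hi): return cv2.inRange(s.hsv,np.array(lo),np.array(hi))>0
def rect(p):
    """min-area rectangle of xy points: centre, (long,short), angle of long side"""
    b=cv2.minAreaRect((p[:,:2]*1000).astype(np.float32)); w,h=b[1]; a=b[2]
    if w<h: w,h,a=h,w,a+90
    return np.round(b[0],1),(round(w,1),round(h,1)),round((a+90)%180-90,1)
def go(x,y,z,yaw=None):
    """shift (cm, tool axes) and turn to bring TCP to x,y,z pointing down, jaw axis at yaw deg (mod 180)"""
    s=monitor.read_state(); r=rot(s["orientation"]); cur=r.as_matrix()
    t=np.array([x,y,z])-s["eef_pos"]
    out=dict(t=round(float(s["clock"]),1),pos=np.round(s["eef_pos"],4),shift_cm=np.round(cur.T@t*100,2),grip=round(float(s["gripper_width"]),4))
    y0=np.degrees(np.arctan2(cur[1,0],cur[0,0])); out["yaw"]=round(y0,1)
    out["f"]=np.round(s["wrist_force"],1)
    if yaw is not None:
        d=(yaw-y0+90)%180-90; X=np.array([np.cos(np.radians(y0+d)),np.sin(np.radians(y0+d)),0]); Z=np.array([0,0,-1.])
        T=np.c_[X,np.cross(Z,X),Z]; out["dr"]=np.round(R.from_matrix(cur.T@T).as_rotvec(),3)
        out["shift_in_target_axes"]=np.round(T.T@t*100,2); out["j6"]=round(float(s["joint_pos"][5]),2)
    print(out)
E
python3 - <<'E'
from h import *
T=View("top",dict(np.load("pics/top0.npz"))); S=View("side",dict(np.load("pics/side0.npz")))
for n,V in(("top",T),("side",S)):
    P=V.cloud(); z=P[...,2]; h,s,v=cv2.split(V.hsv); x,y=P[...,0],P[...,1]
    box=lambda a,b,c,d:(x>a)&(x<b)&(y>c)&(y<d)
    print(n,"bench z",np.median(z[box(.3,.7,-.1,.4)&(v<60)]))
    g=V.mask((50,120,60),(75,255,255)); m=g&(z>.09)&(z<.105); print("rails",rect(P[m]),m.sum(),np.median(z[m]))
    w=(s<50)&(v>120)&(z<.03)&(z>.008)&box(.25,.65,-.15,.2); print("slab",rect(P[w]),w.sum())
    m=V.mask((25,150,120),(35,255,255))&(z<.02)&(y<0); print("tape",rect(P[m]),m.sum())
    m=box(.3,.65,.15,.45)&(z>.058)&(z<.072)&V.mask((80,20,80),(105,160,255)); print("foam",rect(P[m]),np.median(z[m]))
    for c,lo,hi in(("orange",(5,150,100),(17,255,255)),("yellow",(24,150,100),(35,255,255)),("white",(0,0,120),(180,70,255))):
        m=V.mask(lo,hi)&(z>.145 if n=="top" else z>.12)&(z<.175)&box(.35,.55,.17,.36)
        if m.any():
            q=P[m]; print(c,m.sum(),np.round(cv2.minEnclosingCircle((q[:,:2]*1000).astype(np.float32)),1) if 0 else (np.round((q.max(0)+q.min(0))/2,4),np.round(np.ptp(q,axis=0),3)))
    m=box(.45,.85,.05,.3)&(z>.075)&(z<.11)&(v<90); print("knob",rect(P[m]),m.sum(),np.percentile(z[m],[5,95]))
    m=box(.45,.85,.05,.3)&(z>.052)&(z<.067)&(s<60)&(v>130); print("meter",rect(P[m]),m.sum())
    m=box(.45,.85,.05,.3)&V.mask((0,150,90),(8,255,255))&(z>.03)&(z<.08); print("mark",np.round(P[m].mean(0),4),m.sum(),np.ptp(P[m],axis=0).round(3))
I=T.img[85:165,205:275]; cv2.imwrite("pics/dim.png",cv2.resize(I[:,:,::-1],None,fx=7,fy=7,interpolation=cv2.INTER_CUBIC))
E
```

```text
top bench z 0.0004152073843382009
rails (array([509.4, -24.2]), (209.1, 38.5), -4.6) 410 0.0980727665918339
slab (array([515.7,  59.2]), (268.4, 219.5), 85.6) 2146
tape (array([ 500.2, -230.2]), (275.0, 157.8), 5.7) 1775
foam (array([545.7, 299.9]), (236.6, 203.1), 79.5) 0.0652656550293157
orange 2 (array([0.5294, 0.2038, 0.1475]), array([0.009, 0.006, 0.004]))
yellow 106 (array([0.4666, 0.276 , 0.155 ]), array([0.022, 0.023, 0.018]))
white 131 (array([0.5015, 0.2504, 0.155 ]), array([0.096, 0.083, 0.017]))
knob (array([667.8, 175.8]), (37.8, 14.7), -27.7) 75 [0.07712911 0.09674542]
meter (array([615.7, 217.1]), (349.5, 157.9), -11.4) 2478
mark [0.7818 0.1711 0.0604] 6 [0.003 0.005 0.005]
side bench z 0.0010767476523172448
rails (array([510.2, -25.6]), (212.2, 43.2), -4.3) 833 0.09708761123578158
slab (array([509.1, -23.1]), (222.3, 100.2), -3.3) 1399
tape (array([ 500.5, -230.5]), (276.5, 160.7), 5.0) 780
foam (array([521.5, 268.1]), (171.5, 169.6), -10.5) 0.06573238046068047
orange 204 (array([0.5345, 0.2143, 0.1434]), array([0.028, 0.027, 0.039]))
yellow 274 (array([0.4653, 0.2781, 0.1448]), array([0.029, 0.027, 0.036]))
white 246 (array([0.5013, 0.259 , 0.1413]), array([0.097, 0.066, 0.043]))
knob (array([611.9, 218.2]), (175.1, 71.7), -16.5) 127 [0.07805127 0.10820597]
meter (array([615.2, 216.4]), (355.5, 132.1), -17.6) 1373
mark [0.7801 0.1714 0.0601] 7 [0.007 0.007 0.004]
```

View pics/dim.png

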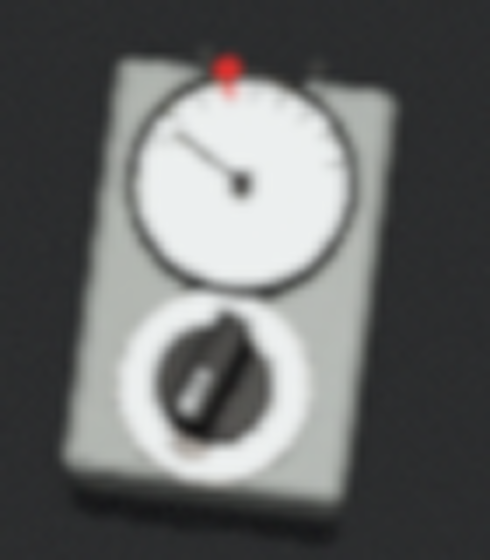

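Run:
```python
from h import *
go(.157,-.553,.36,85.5)
go(.51,-.0245,.2,85.5)
```

```text
{'t': 0.1, 'pos': array([ 0.1571, -0.5526,  0.2307]), 'shift_cm': array([ 2.000e-02,  1.000e-02, -1.293e+01]), 'grip': 0.0923, 'yaw': np.float64(-74.1), 'f': array([ 0.2, -0.1, -0.1]), 'dr': array([-0.   ,  0.002,  0.355]), 'shift_in_target_axes': array([  0.04,   0.  , -12.93]), 'j6': -0.21}
{'t': 0.1, 'pos': array([ 0.1571, -0.5526,  0.2307]), 'shift_cm': array([-41.15, -48.38,   3.16]), 'grip': 0.0923, 'yaw': np.float64(-74.1), 'f': array([ 0.2, -0.1, -0.1]), 'dr': array([-0.   ,  0.002,  0.355]), 'shift_in_target_axes': array([-55.42, -31.04,   3.07]), 'j6': -0.21}
```

```bash
python3 -m creep '{"linear":[[0,0,-3],[0,0,-3],[0,0,-3],[0,0,-4],[0,0,0],[0,0,0]],"dr":[[0,0,0.09],[0,0,0.09],[0,0,0.09],[0,0,0.085],[0,0,0],[0,0,0]],"grip":[9,9,9,9,9,9]}' 20
python3 -m creep '{"linear":[[-2.8,-1.5,0],[-2.8,-1.5,0],[-2.8,-1.5,0],[-2.8,-1.5,0],[-2.8,-1.5,0],[-2.8,-1.5,0],[-2.8,-1.5,0],[-2.8,-1.5,0],[-2.8,-1.5,0],[-2.8,-1.5,0],[-2.8,-1.5,0],[-2.8,-1.5,0]],"dr":[[0,0,0],[0,0,0],[0,0,0],[0,0,0],[0,0,0],[0,0,0],[0,0,0],[0,0,0],[0,0,0],[0,0,0],[0,0,0],[0,0,0]],"grip":[9,9,9,9,9,9,9,9,9,9,9,9]}'
python3 -m creep '{"linear":[[-2.8,-1.5,0],[-2.8,-1.5,0],[-2.8,-1.5,0],[-2.8,-1.5,0],[-2.8,-1.5,0],[-2.8,-1.5,0],[-2.8,-1.5,0],[0,0,0],[0,0,0]],"dr":[[0,0,0],[0,0,0],[0,0,0],[0,0,0],[0,0,0],[0,0,0],[0,0,0],[0,0,0],[0,0,0]],"grip":[9,9,9,9,9,9,9,9,9]}'
python3 - <<'E'
from h import *
go(.51,-.0245,.16,85.5)
E
```

```text
clock: 0.7
eef_pos: [0.1571, -0.5534, 0.362]
orientation: [-0.0, -0.679, 0.734, -0.001]
wrist_force: [0.1, -0.6, -0.6]
gripper_width: 0.0903
clock: 1.9
eef_pos: [0.3628, -0.2304, 0.3592]
orientation: [0.0, -0.679, 0.734, 0.002]
wrist_force: [0.6, -1.3, 0.2]
gripper_width: 0.0903
clock: 2.8
eef_pos: [0.4821, -0.0447, 0.3597]
orientation: [-0.001, -0.68, 0.734, 0.001]
wrist_force: [-1.1, -0.3, -0.1]
gripper_width: 0.09
{'t': 2.8, 'pos': array([ 0.4821, -0.0447,  0.3597]), 'shift_cm': array([-2.22, -2.7 , 19.96]), 'grip': 0.09, 'yaw': np.float64(-94.4), 'f': array([-1.1, -0.3, -0.1]), 'dr': array([0.004, 0.   , 0.002]), 'shift_in_target_axes': array([-2.23, -2.62, 19.97]), 'j6': 1.3}
```

```bash
python3 -m creep '{"linear":[[-1.1,-1.35,0],[-1.1,-1.35,0],[0,0,4],[0,0,4],[0,0,4],[0,0,4],[0,0,4],[0,0,2],[0,0,0],[0,0,0]],"dr":[[0,0,0],[0,0,0],[0,0,0],[0,0,0],[0,0,0],[0,0,0],[0,0,0],[0,0,0],[0,0,0],[0,0,0]],"grip":[9,9,9,9,9,9,9,9,9,9]}'
python3 - <<'E'
from h import *
go(.51,-.0245,.075,85.5)
E
```

```text
clock: 3.8
eef_pos: [0.5111, -0.0261, 0.1419]
orientation: [-0.0, -0.678, 0.735, 0.0]
wrist_force: [0.4, 0.5, 0.4]
gripper_width: 0.0898
{'t': 3.8, 'pos': array([ 0.5111, -0.0261,  0.1419]), 'shift_cm': array([-0.15,  0.12,  6.69]), 'grip': 0.0898, 'yaw': np.float64(-94.6), 'f': array([0.4, 0.5, 0.4]), 'dr': array([ 0.   , -0.   , -0.001]), 'shift_in_target_axes': array([-0.15,  0.13,  6.69]), 'j6': 1.36}
```

```bash
python3 -m creep '{"linear":[[-0.15,0.1,2],[0,0,2],[0,0,2],[0,0,0.7],[0,0,0],[0,0,0],[0,0,0],[0,0,0],[0,0,0],[0,0,0],[0,0,0]],"dr":[[0,0,0],[0,0,0],[0,0,0],[0,0,0],[0,0,0],[0,0,0],[0,0,0],[0,0,0],[0,0,0],[0,0,0],[0,0,0]],"grip":[9,9,9,9,3,3,3,3,3,3,3]}' 25
python3 - <<'E'
from h import *
go(.5005,-.2305,.075,95.3)
E
```

```text
clock: 4.9
eef_pos: [0.5109, -0.0243, 0.0749]
orientation: [-0.0, -0.679, 0.734, -0.001]
wrist_force: [-2.5, -3.9, 2.5]
gripper_width: 0.0389
{'t': 4.9, 'pos': array([ 0.5109, -0.0243,  0.0749]), 'shift_cm': array([ 2.064e+01, -5.700e-01,  2.000e-02]), 'grip': 0.0389, 'yaw': np.float64(-94.5), 'f': array([-2.5, -3.9,  2.5]), 'dr': array([-0.001, -0.001, -0.17 ]), 'shift_in_target_axes': array([ 2.044e+01,  2.940e+00, -1.000e-02]), 'j6': 1.37}
```

```bash
python3 -m creep '{"linear":[[0,0,0],[0,0,0],[0,0,0],[0,0,0],[0,0,0],[0.5,0.07,0],[1.2,0.17,0],[1.2,0.17,0],[1.2,0.17,0],[1.2,0.17,0],[1.2,0.17,0],[1.2,0.17,0]],"dr":[[0,0,-0.034],[0,0,-0.034],[0,0,-0.034],[0,0,-0.034],[0,0,-0.034],[0,0,0],[0,0,0],[0,0,0],[0,0,0],[0,0,0],[0,0,0],[0,0,0]],"grip":[3,3,3,3,3,3,3,3,3,3,3,3]}'
python3 - <<'E'
from h import *
go(.5005,-.2305,.075,95.3)
E
```

```text
clock: 6.1
eef_pos: [0.5071, -0.1001, 0.075]
orientation: [-0.001, 0.739, -0.674, -0.001]
wrist_force: [0.6, 6.4, 4.8]
gripper_width: 0.0388
{'t': 6.1, 'pos': array([ 0.5071, -0.1001,  0.075 ]), 'shift_cm': array([12.93,  1.84, -0.04]), 'grip': 0.0388, 'yaw': np.float64(-84.8), 'f': array([0.6, 6.4, 4.8]), 'dr': array([-0.001,  0.003, -0.001]), 'shift_in_target_axes': array([12.92,  1.86,  0.  ]), 'j6': 1.05}
```

```bash
python3 -m creep '{"linear":[[1.3,0.18,0],[1.3,0.18,0],[1.3,0.18,0],[1.3,0.18,0],[1.3,0.18,0],[1.3,0.18,0],[1.3,0.18,0],[1.3,0.18,0],[1.3,0.18,0],[1.2,0.18,0],[0,0,0],[0,0,0]],"dr":[[0,0,0],[0,0,0],[0,0,0],[0,0,0],[0,0,0],[0,0,0],[0,0,0],[0,0,0],[0,0,0],[0,0,0],[0,0,0],[0,0,0]],"grip":[3,3,3,3,3,3,3,3,3,3,3,3]}'
python3 -m creep '{"linear":[[0,0,0],[0,0,0],[0,0,0],[0,0,0],[0,0,0],[0,0,-3],[0,0,-4],[0,0,-4],[0,0,-4],[0,0,-4],[0,0,-2],[0,0,0]],"dr":[[0,0,0],[0,0,0],[0,0,0],[0,0,0],[0,0,0],[0,0,0],[0,0,0],[0,0,0],[0,0,0],[0,0,0],[0,0,0],[0,0,0]],"grip":[8,8,8,8,8,8,8,8,8,8,8,8]}'
python3 - <<'E'
from h import *
go(.4655,.278,.3,-11)
go(.4655,.278,.3,79)
E
```

```text
clock: 7.3
eef_pos: [0.5009, -0.2324, 0.075]
orientation: [0.0, 0.739, -0.674, 0.001]
wrist_force: [-0.2, -5.2, 1.0]
gripper_width: 0.0385
clock: 8.5
eef_pos: [0.5022, -0.2324, 0.2886]
orientation: [-0.0, 0.739, -0.674, 0.004]
wrist_force: [-0.3, 1.1, 0.4]
gripper_width: 0.0799
{'t': 8.5, 'pos': array([ 0.5022, -0.2324,  0.2886]), 'shift_cm': array([-51.15,  -1.04,  -1.39]), 'grip': 0.0799, 'yaw': np.float64(-84.7), 'f': array([-0.3,  1.1,  0.4]), 'dr': array([-0.002, -0.008, -1.287]), 'shift_in_target_axes': array([-13.34, -49.4 ,  -1.14]), 'j6': 0.83}
{'t': 8.5, 'pos': array([ 0.5022, -0.2324,  0.2886]), 'shift_cm': array([-51.15,  -1.04,  -1.39]), 'grip': 0.0799, 'yaw': np.float64(-84.7), 'f': array([-0.3,  1.1,  0.4]), 'dr': array([-0.006, -0.004,  0.284]), 'shift_in_target_axes': array([-49.4 ,  13.34,  -1.14]), 'j6': 0.83}
```

```bash
python3 -m creep '{"linear":[[0,0,0],[0,0,0],[-2,0.5,0],[-4,1.1,0],[-4,1.1,0],[-4,1.1,0],[-4,1.1,0],[-4,1.1,0],[-4,1.1,0],[-4,1.1,0],[-4,1.1,0],[-4,1.1,0]],"dr":[[0,0,0.142],[0,0,0.142],[0,0,0],[0,0,0],[0,0,0],[0,0,0],[0,0,0],[0,0,0],[0,0,0],[0,0,0],[0,0,0],[0,0,0]],"grip":[6,6,6,6,6,6,6,6,6,6,6,6]}'
python3 -m creep '{"linear":[[-4,1.1,0],[-4,1.1,0],[-3,0.8,0],[0,0,0],[0,0,0]],"dr":[[0,0,0],[0,0,0],[0,0,0],[0,0,0],[0,0,0]],"grip":[6,6,6,6,6]}'
python3 - <<'E'
from h import *
go(.4655,.278,.142,79)
T=View("top"); S=View("side"); P=T.cloud(); z=P[...,2]; s=T.hsv[...,1]; v=T.hsv[...,2]
m=T.mask((50,120,60),(75,255,255))&(z>.085)&(z<.11); print("rails top",rect(P[m]),m.sum())
m=T.mask((25,150,120),(35,255,255))&(z<.02)&(P[...,1]<0); print("tape",rect(P[m]))
P=S.cloud(); z=P[...,2]
m=S.mask((50,120,60),(75,255,255))&(z>.085)&(z<.11); print("rails side",rect(P[m]),m.sum())
cv2.imwrite("pics/two1.png",np.hstack([cv2.resize(V.img[:,:,::-1],(400,300)) for V in(T,S)]))
E
```

```text
clock: 9.7
eef_pos: [0.4693, 0.164, 0.2831]
orientation: [-0.001, -0.637, 0.771, 0.001]
wrist_force: [-0.6, 0.4, -0.7]
gripper_width: 0.0597
clock: 10.2
eef_pos: [0.4614, 0.2756, 0.2832]
orientation: [-0.001, -0.637, 0.771, 0.0]
wrist_force: [0.3, 1.2, -1.0]
gripper_width: 0.0601
{'t': 10.2, 'pos': array([0.4614, 0.2756, 0.2832]), 'shift_cm': array([-0.33, -0.39, 14.12]), 'grip': 0.0601, 'yaw': np.float64(-100.8), 'f': array([ 0.3,  1.2, -1. ]), 'dr': array([ 0.002, -0.001,  0.003]), 'shift_in_target_axes': array([-0.31, -0.36, 14.12]), 'j6': 2.07}
rails top (array([ 499.6, -230.6]), (209.0, 40.5), 5.4) 613
tape (array([ 500.4, -229.5]), (274.5, 155.7), 5.6)
rails side (array([ 499.7, -231.8]), (210.3, 49.4), 5.4) 880
```

View pics/two1.png

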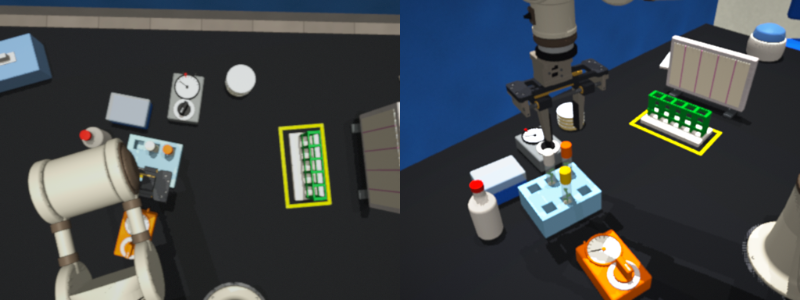

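The rack sits centred in the tape outline (about (303,165) in the left half). Gripper is over the yellow tube.

```bash
python3 -m creep '{"linear":[[-0.3,-0.35,2],[0,0,3],[0,0,3],[0,0,3],[0,0,2],[0,0,1.1],[0,0,0],[0,0,0],[0,0,0],[0,0,0],[0,0,0],[0,0,0]],"dr":[[0,0,0],[0,0,0],[0,0,0],[0,0,0],[0,0,0],[0,0,0],[0,0,0],[0,0,0],[0,0,0],[0,0,0],[0,0,0],[0,0,0]],"grip":[6,6,6,6,6,6,6,2,2,2,2,2]}' 15
python3 -m creep '{"linear":[[0,0,-1],[0,0,-2],[0,0,-3],[0,0,-3],[0,0,-3],[0,0,-3],[0,0,0]],"dr":[[0,0,0],[0,0,0],[0,0,0],[0,0,0],[0,0,0],[0,0,0],[0,0,0]],"grip":[2,2,2,2,2,2,2]}'
python3 - <<'E'
from h import *
c=np.array([.4998,-.231]); a=np.radians(5.4)
for k in(-.08,-.04,.08): print(k,c+k*np.array([np.cos(a),np.sin(a)]))
p=c-.08*np.array([np.cos(a),np.sin(a)])
go(*p,.22,95.4)
E
```

```text
clock: 11.5
eef_pos: [0.4672, 0.2778, 0.1443]
orientation: [0.001, -0.636, 0.772, -0.0]
wrist_force: [-0.3, -0.3, 1.4]
gripper_width: 0.0278
clock: 12.2
eef_pos: [0.4689, 0.2782, 0.2993]
orientation: [0.004, -0.636, 0.772, -0.002]
wrist_force: [0.6, -0.3, -0.1]
gripper_width: 0.028
-0.08 [ 0.42015504 -0.23852867]
-0.04 [ 0.45997752 -0.23476433]
0.08 [ 0.57944496 -0.22347133]
{'t': 12.2, 'pos': array([0.4689, 0.2782, 0.2993]), 'shift_cm': array([51.69, -5.01,  7.74]), 'grip': 0.028, 'yaw': np.float64(-101.0), 'f': array([ 0.6, -0.3, -0.1]), 'dr': array([-0.009,  0.003, -0.286]), 'shift_in_target_axes': array([50.99,  9.71,  7.93]), 'j6': 2.08}
```

```bash
python3 -m creep '{"linear":[[0,0,0],[0,0,0],[0,0,0],[1,0.2,0],[2.5,0.5,0],[3.5,0.65,0],[3.5,0.65,0],[3.5,0.65,0],[3.5,0.65,0],[3.5,0.65,0],[3.5,0.65,0],[3.5,0.65,0]],"dr":[[0,0,-0.096],[0,0,-0.095],[0,0,-0.095],[0,0,0],[0,0,0],[0,0,0],[0,0,0],[0,0,0],[0,0,0],[0,0,0],[0,0,0],[0,0,0]],"grip":[2,2,2,2,2,2,2,2,2,2,2,2]}'
python3 -m creep '{"linear":[[3.5,0.65,0],[3.5,0.65,0],[3.5,0.65,0],[3.5,0.65,0],[3.5,0.65,0],[3.5,0.65,0],[1.5,0.4,0],[0,0,0],[0,0,0],[0,0,0]],"dr":[[0,0,0],[0,0,0],[0,0,0],[0,0,0],[0,0,0],[0,0,0],[0,0,0],[0,0,0],[0,0,0],[0,0,0]],"grip":[2,2,2,2,2,2,2,2,2,2]}'
python3 - <<'E'
from h import *
go(.4202,-.2385,.27,95.4)
T=View("top"); P=T.cloud(); z=P[...,2]
m=T.mask((50,120,60),(75,255,255))&(z>.085)&(z<.11); print("rails top",rect(P[m]),m.sum())
S=View("side"); P=S.cloud(); z=P[...,2]
m=S.mask((50,120,60),(75,255,255))&(z>.085)&(z<.11); print("rails side",rect(P[m]),m.sum())
m=S.mask((24,150,100),(35,255,255))&(z>.18); print("cap",(P[m].max(0)+P[m].min(0))/2,m.sum())
E
```

```text
clock: 13.4
eef_pos: [0.4396, -0.0079, 0.293]
orientation: [0.0, 0.739, -0.674, -0.0]
wrist_force: [1.0, 0.6, -1.1]
gripper_width: 0.0277
clock: 14.4
eef_pos: [0.4191, -0.2329, 0.2935]
orientation: [-0.0, 0.74, -0.673, -0.0]
wrist_force: [0.2, 0.4, -0.4]
gripper_width: 0.0278
{'t': 14.4, 'pos': array([ 0.4191, -0.2329,  0.2935]), 'shift_cm': array([ 0.57, -0.06,  2.35]), 'grip': 0.0278, 'yaw': np.float64(-84.6), 'f': array([ 0.2,  0.4, -0.4]), 'dr': array([-0.   ,  0.001,  0.001]), 'shift_in_target_axes': array([ 0.57, -0.06,  2.35]), 'j6': 0.72}
rails top (array([ 499.5, -230.8]), (209.2, 41.1), 5.3) 588
rails side (array([ 500.1, -230.6]), (208.8, 46.5), 5.0) 831
cap [0.19360357 0.20877579 0.49920753] 76
```

```bash
python3 -m creep '{"linear":[[0.57,-0.06,0],[0,0,1.5],[0,0,2],[0,0,1],[0,0,0],[0,0,0]],"dr":[[0,0,0],[0,0,0],[0,0,0],[0,0,0],[0,0,0],[0,0,0]],"grip":[2,2,2,2,2,2]}'
python3 - <<'E'
from h import *
go(.4202,-.2385,.154,95.4)
E
```

```text
clock: 15.1
eef_pos: [0.4201, -0.2398, 0.2486]
orientation: [-0.0, 0.739, -0.673, -0.0]
wrist_force: [0.3, 0.3, -0.4]
gripper_width: 0.0273
{'t': 15.1, 'pos': array([ 0.4201, -0.2398,  0.2486]), 'shift_cm': array([-0.13, -0.02,  9.46]), 'grip': 0.0273, 'yaw': np.float64(-84.6), 'f': array([ 0.3,  0.3, -0.4]), 'dr': array([ 0.,  0., -0.]), 'shift_in_target_axes': array([-0.13, -0.02,  9.46]), 'j6': 0.71}
```

```bash
python3 -m creep '{"linear":[[-0.13,0,1],[0,0,1],[0,0,1],[0,0,1],[0,0,1],[0,0,1],[0,0,1],[0,0,1],[0,0,0.8],[0,0,0.5],[0,0,0.1],[0,0,0]],"dr":[[0,0,0],[0,0,0],[0,0,0],[0,0,0],[0,0,0],[0,0,0],[0,0,0],[0,0,0],[0,0,0],[0,0,0],[0,0,0],[0,0,0]],"grip":[2,2,2,2,2,2,2,2,2,2,2,2]}'
python3 - <<'E'
from h import *
go(.4202,-.2385,.154,95.4)
E
```

```text
clock: 16.3
eef_pos: [0.42, -0.2386, 0.1547]
orientation: [-0.0, 0.739, -0.673, 0.0]
wrist_force: [-0.4, 0.3, -0.0]
gripper_width: 0.0273
{'t': 16.3, 'pos': array([ 0.42  , -0.2386,  0.1547]), 'shift_cm': array([-0.01, -0.02,  0.07]), 'grip': 0.0273, 'yaw': np.float64(-84.6), 'f': array([-0.4,  0.3, -0. ]), 'dr': array([-0., -0., -0.]), 'shift_in_target_axes': array([-0.01, -0.02,  0.07]), 'j6': 0.71}
```

```bash
python3 -m creep '{"linear":[[0,0,0.15],[0,0,0],[0,0,0],[0,0,0],[0,0,0],[0,0,-2],[0,0,-3],[0,0,-4],[0,0,-4],[0,0,-1],[0,0,0]],"dr":[[0,0,0],[0,0,0],[0,0,0],[0,0,0],[0,0,0],[0,0,0],[0,0,0],[0,0,0],[0,0,0],[0,0,0],[0,0,0]],"grip":[2,5,5,5,5,5,5,5,5,5,5]}'
python3 - <<'E'
from h import *
T=View("top"); S=View("side")
cv2.imwrite("pics/two2.png",np.hstack([cv2.resize(V.img[:,:,::-1],(400,300)) for V in(T,S)]))
V=S;P=V.cloud(); z=P[...,2];x,y=P[...,0],P[...,1]; 
m=V.mask((24,150,100),(35,255,255))&(z>.1); print("yellow",(P[m].max(0)+P[m].min(0))/2,P[m].max(0)[2])
m=V.mask((5,150,100),(17,255,255))&(z>.12); print("orange",(P[m].max(0)+P[m].min(0))/2,np.ptp(P[m],axis=0))
m=V.mask((0,0,120),(180,70,255))&(z>.125)&(z<.17)&(x>.52)&(x<.58)&(y>.235)&(y<.29); print("white",(P[m].max(0)+P[m].min(0))/2,np.ptp(P[m],axis=0))
go(.5345,.2135,.29,-11)
E
```

```text
clock: 17.4
eef_pos: [0.4207, -0.2393, 0.295]
orientation: [0.0, 0.739, -0.673, 0.002]
wrist_force: [0.2, 0.5, -0.6]
gripper_width: 0.0501
yellow [0.20174522 0.20515489 0.42754954] 0.7222835219003914
orange [0.26063179 0.42929836 0.42322271] [0.57741009 0.45968453 0.59812162]
white [0.54407786 0.2638399  0.1445839 ] [0.029124   0.02897956 0.03704375]
{'t': 17.5, 'pos': array([ 0.4195, -0.2381,  0.2915]), 'shift_cm': array([-43.89, -15.68,   0.2 ]), 'grip': 0.05, 'yaw': np.float64(-84.6), 'f': array([-0.2,  0.2, -0.1]), 'dr': array([ 0.   ,  0.003, -1.285]), 'shift_in_target_axes': array([  2.67, -46.53,   0.15]), 'j6': 0.71}
```

View pics/two2.png

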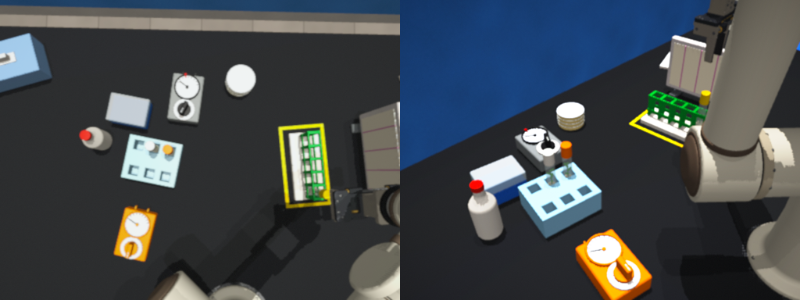

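The yellow tube stands in the near end cell (325,195 left half); white and orange remain in the foam.

```bash
python3 -m creep '{"linear":[[0,0,0],[0,0,0],[0,0,0],[0,0,0],[0,0,0],[0,0,0],[0,0,0],[0,0,0],[0,0,0],[0.2,-3.5,0],[0.2,-3.5,0],[0.2,-3.5,0]],"dr":[[0,0,-0.143],[0,0,-0.143],[0,0,-0.143],[0,0,-0.143],[0,0,-0.143],[0,0,-0.143],[0,0,-0.143],[0,0,-0.142],[0,0,-0.142],[0,0,0],[0,0,0],[0,0,0]],"grip":[5,5,5,5,5,5,5,5,5,5,5,5]}'
python3 -m creep '{"linear":[[0.2,-3.6,0],[0.2,-3.6,0],[0.2,-3.6,0],[0.2,-3.6,0],[0.2,-3.6,0],[0.2,-3.6,0],[0.2,-3.6,0],[0.2,-3.6,0],[0.2,-3.6,0],[0.2,-3.6,0],[0,0,0],[0,0,0]],"dr":[[0,0,0],[0,0,0],[0,0,0],[0,0,0],[0,0,0],[0,0,0],[0,0,0],[0,0,0],[0,0,0],[0,0,0],[0,0,0],[0,0,0]],"grip":[5,5,5,5,5,5,5,5,5,5,5,5]}'
python3 - <<'E'
from h import *
go(.5345,.214,.144,-11)
E
```

```text
clock: 18.7
eef_pos: [0.445, -0.1351, 0.2904]
orientation: [-0.001, 0.995, -0.096, -0.002]
wrist_force: [0.2, 0.4, -0.3]
gripper_width: 0.0497
clock: 19.9
eef_pos: [0.5332, 0.213, 0.2906]
orientation: [0.001, 0.995, -0.095, -0.002]
wrist_force: [0.0, -0.3, -0.8]
gripper_width: 0.05
{'t': 19.9, 'pos': array([0.5332, 0.213 , 0.2906]), 'shift_cm': array([ 0.17, -0.16, 14.66]), 'grip': 0.05, 'yaw': np.float64(-10.9), 'f': array([ 0. , -0.3, -0.8]), 'dr': array([0.002, 0.004, 0.001]), 'shift_in_target_axes': array([ 0.11, -0.13, 14.66]), 'j6': 0.36}
```

```bash
python3 -m creep '{"linear":[[0.15,-0.15,2],[0,0,3],[0,0,3],[0,0,3],[0,0,2],[0,0,1.7],[0,0,0],[0,0,0],[0,0,0],[0,0,0],[0,0,0],[0,0,0]],"dr":[[0,0,0],[0,0,0],[0,0,0],[0,0,0],[0,0,0],[0,0,0],[0,0,0],[0,0,0],[0,0,0],[0,0,0],[0,0,0],[0,0,0]],"grip":[5,5,5,5,5,5,5,2,2,2,2,2]}' 15
python3 - <<'E'
from h import *
go(.5345,.214,.144,-11)
E
python3 -m creep '{"linear":[[0,0,-1],[0,0,-2],[0,0,-3],[0,0,-3],[0,0,-3],[0,0,-3],[0,0,0]],"dr":[[0,0,0],[0,0,0],[0,0,0],[0,0,0],[0,0,0],[0,0,0],[0,0,0]],"grip":[2,2,2,2,2,2,2]}'
python3 - <<'E'
from h import *
go(.46,-.2348,.294,95.4)
E
```

```text
clock: 21.1
eef_pos: [0.5368, 0.2142, 0.1473]
orientation: [-0.0, 0.995, -0.096, 0.001]
wrist_force: [-0.6, 0.1, 2.2]
gripper_width: 0.0277
{'t': 21.1, 'pos': array([0.5368, 0.2142, 0.1473]), 'shift_cm': array([-0.22,  0.07,  0.33]), 'grip': 0.0277, 'yaw': np.float64(-11.0), 'f': array([-0.6,  0.1,  2.2]), 'dr': array([-0.001, -0.002,  0.   ]), 'shift_in_target_axes': array([-0.22,  0.07,  0.33]), 'j6': 0.36}
clock: 21.8
eef_pos: [0.538, 0.2146, 0.3018]
orientation: [-0.001, 0.995, -0.096, 0.004]
wrist_force: [0.4, 0.3, -0.4]
gripper_width: 0.0276
{'t': 21.8, 'pos': array([0.538 , 0.2146, 0.3018]), 'shift_cm': array([ 0.9 , 45.61,  0.63]), 'grip': 0.0276, 'yaw': np.float64(-11.0), 'f': array([ 0.4,  0.3, -0.4]), 'dr': array([-0.008, -0.005,  1.285]), 'shift_in_target_axes': array([44.01, 11.99,  0.78]), 'j6': 0.36}
```

```bash
python3 -m creep '{"linear":[[0,0,0],[0,0,0],[0,0,0],[0,0,0],[0,0,0],[0,0,0],[0,0,0],[0,0,0],[0,0,0],[1,0.3,0],[2,0.5,0],[3.4,0.93,0]],"dr":[[0,0,0.143],[0,0,0.143],[0,0,0.143],[0,0,0.143],[0,0,0.143],[0,0,0.143],[0,0,0.143],[0,0,0.142],[0,0,0.142],[0,0,0],[0,0,0],[0,0,0]],"grip":[2,2,2,2,2,2,2,2,2,2,2,2]}'
python3 -m creep '{"linear":[[3.4,0.93,0],[3.4,0.93,0],[3.4,0.93,0],[3.4,0.93,0],[3.4,0.93,0],[3.4,0.93,0],[3.4,0.93,0],[3.4,0.93,0],[3.4,0.93,0],[3.4,0.93,0],[2.5,0.7,0],[0,0,0]],"dr":[[0,0,0],[0,0,0],[0,0,0],[0,0,0],[0,0,0],[0,0,0],[0,0,0],[0,0,0],[0,0,0],[0,0,0],[0,0,0],[0,0,0]],"grip":[2,2,2,2,2,2,2,2,2,2,2,2]}'
python3 -m creep '{"linear":[[0,0,0],[0,0,0]],"dr":[[0,0,0],[0,0,0]],"grip":[2,2]}'
python3 - <<'E'
from h import *
T=View("top"); P=T.cloud(); z=P[...,2]
m=T.mask((50,120,60),(75,255,255))&(z>.085)&(z<.11); print("rails top",rect(P[m]),m.sum())
go(.46,-.2348,.25,95.4)
E
```

```text
clock: 23.0
eef_pos: [0.524, 0.1486, 0.2951]
orientation: [0.0, 0.742, -0.671, -0.001]
wrist_force: [0.0, -1.1, -1.2]
gripper_width: 0.0278
clock: 24.2
eef_pos: [0.4579, -0.2267, 0.2952]
orientation: [0.001, 0.739, -0.673, -0.001]
wrist_force: [0.1, -0.2, -1.0]
gripper_width: 0.0278
clock: 24.4
eef_pos: [0.4593, -0.223, 0.2958]
orientation: [-0.0, 0.74, -0.672, -0.0]
wrist_force: [1.0, 0.1, -0.6]
gripper_width: 0.0271
rails top (array([ 499.6, -230.5]), (209.3, 41.0), 5.1) 520
{'t': 24.4, 'pos': array([ 0.4594, -0.2229,  0.2959]), 'shift_cm': array([1.19, 0.05, 4.59]), 'grip': 0.0279, 'yaw': np.float64(-84.5), 'f': array([-0.6, -0.2, -0.7]), 'dr': array([0.   , 0.001, 0.002]), 'shift_in_target_axes': array([1.19, 0.05, 4.59]), 'j6': 0.79}
```

```bash
python3 -m creep '{"linear":[[1.2,0.05,0],[0,0,1.5],[0,0,2],[0,0,1],[0,0,0],[0,0,0],[0,0,0]],"dr":[[0,0,0],[0,0,0],[0,0,0],[0,0,0],[0,0,0],[0,0,0],[0,0,0]],"grip":[2,2,2,2,2,2,2]}'
python3 - <<'E'
from h import *
go(.46,-.2348,.157,95.4)
E
```

```text
clock: 25.15
eef_pos: [0.4604, -0.2363, 0.2521]
orientation: [-0.0, 0.74, -0.673, 0.001]
wrist_force: [0.3, -1.2, -0.6]
gripper_width: 0.0273
{'t': 25.1, 'pos': array([ 0.4604, -0.2363,  0.2521]), 'shift_cm': array([-0.16,  0.04,  9.51]), 'grip': 0.0273, 'yaw': np.float64(-84.6), 'f': array([ 0.3, -1.2, -0.6]), 'dr': array([-0.001, -0.001, -0.   ]), 'shift_in_target_axes': array([-0.15,  0.03,  9.51]), 'j6': 0.77}
```

```bash
python3 -m creep '{"linear":[[-0.15,0.03,1],[0,0,1],[0,0,1],[0,0,1],[0,0,1],[0,0,1],[0,0,1],[0,0,1],[0,0,0.8],[0,0,0.5],[0,0,0.2],[0,0,0]],"dr":[[0,0,0],[0,0,0],[0,0,0],[0,0,0],[0,0,0],[0,0,0],[0,0,0],[0,0,0],[0,0,0],[0,0,0],[0,0,0],[0,0,0]],"grip":[2,2,2,2,2,2,2,2,2,2,2,2]}'
python3 - <<'E'
from h import *
go(.46,-.2348,.157,95.4)
E
```

```text
clock: 26.35
eef_pos: [0.4596, -0.2346, 0.1561]
orientation: [0.0, 0.74, -0.673, 0.0]
wrist_force: [0.5, 0.7, 0.2]
gripper_width: 0.0274
{'t': 26.4, 'pos': array([ 0.4596, -0.2346,  0.1561]), 'shift_cm': array([ 0.03, -0.04, -0.09]), 'grip': 0.0274, 'yaw': np.float64(-84.6), 'f': array([0.5, 0.7, 0.2]), 'dr': array([-0., -0., -0.]), 'shift_in_target_axes': array([ 0.03, -0.04, -0.09]), 'j6': 0.77}
```

```bash
python3 -m creep '{"linear":[[0,0,0],[0,0,0],[0,0,0],[0,0,0],[0,0,-2],[0,0,-3],[0,0,-4],[0,0,-4],[0,0,-1],[0,0,0]],"dr":[[0,0,0],[0,0,0],[0,0,0],[0,0,0],[0,0,0],[0,0,0],[0,0,0],[0,0,0],[0,0,0],[0,0,0]],"grip":[5,5,5,5,5,5,5,5,5,5]}'
python3 -m creep '{"linear":[[0,0,0],[0,0,0],[0,0,0],[0,0,0],[0,0,0],[0,0,0],[0,0,0],[0,0,0],[0,0,0],[-0.1,-3.5,0],[-0.1,-3.5,0],[-0.1,-3.5,0]],"dr":[[0,0,-0.143],[0,0,-0.143],[0,0,-0.143],[0,0,-0.143],[0,0,-0.143],[0,0,-0.143],[0,0,-0.143],[0,0,-0.142],[0,0,-0.142],[0,0,0],[0,0,0],[0,0,0]],"grip":[5,5,5,5,5,5,5,5,5,5,5,5]}'
python3 -m creep '{"linear":[[-0.1,-4,0],[-0.1,-4,0],[-0.1,-4,0],[-0.1,-4,0],[-0.1,-4,0],[-0.1,-4,0],[-0.1,-4,0],[-0.1,-4,0],[-0.1,-4,0],[-0.1,-4,0],[0,0,0],[0,0,0]],"dr":[[0,0,0],[0,0,0],[0,0,0],[0,0,0],[0,0,0],[0,0,0],[0,0,0],[0,0,0],[0,0,0],[0,0,0],[0,0,0],[0,0,0]],"grip":[5,5,5,5,5,5,5,5,5,5,5,5]}'
python3 - <<'E'
from h import *
go(.5445,.264,.146,-11)
T=View("top"); P=T.cloud(); z=P[...,2]
m=T.mask((50,120,60),(75,255,255))&(z>.085)&(z<.11); print("rails top",rect(P[m]),m.sum())
for c,lo,hi in(("orange",(5,150,100),(17,255,255)),("yellow",(24,150,100),(35,255,255))):
    m=T.mask(lo,hi)&(z>.145)&(z<.175); print(c,((P[m].max(0)+P[m].min(0))/2).round(3),P[m][:,2].max(),m.sum())
E
```

```text
clock: 27.35
eef_pos: [0.4604, -0.2352, 0.2981]
orientation: [-0.0, 0.739, -0.673, 0.002]
wrist_force: [-0.5, 0.9, -0.6]
gripper_width: 0.05
clock: 28.55
eef_pos: [0.4757, -0.1294, 0.2933]
orientation: [-0.001, 0.995, -0.096, -0.002]
wrist_force: [0.4, -0.0, 0.0]
gripper_width: 0.0501
clock: 29.75
eef_pos: [0.5421, 0.2639, 0.2933]
orientation: [0.001, 0.995, -0.095, -0.002]
wrist_force: [0.1, 0.3, 0.6]
gripper_width: 0.0497
{'t': 29.8, 'pos': array([0.5421, 0.2639, 0.2933]), 'shift_cm': array([ 0.29, -0.09, 14.73]), 'grip': 0.0497, 'yaw': np.float64(-10.9), 'f': array([0.1, 0.3, 0.6]), 'dr': array([0.002, 0.004, 0.001]), 'shift_in_target_axes': array([ 0.23, -0.05, 14.73]), 'j6': 0.44}
rails top (array([ 499.5, -230.4]), (208.6, 40.5), 5.2) 583
orange [ 0.466 -0.24   0.159] 0.17111363866646245 49
yellow [ 0.441 -0.232  0.159] 0.1718073597235421 152
```

```bash
python3 -m creep '{"linear":[[0.15,-0.1,2],[0,0,3],[0,0,3],[0,0,3],[0,0,2],[0,0,1.8],[0,0,0],[0,0,0],[0,0,0],[0,0,0],[0,0,0],[0,0,0]],"dr":[[0,0,0],[0,0,0],[0,0,0],[0,0,0],[0,0,0],[0,0,0],[0,0,0],[0,0,0],[0,0,0],[0,0,0],[0,0,0],[0,0,0]],"grip":[5,5,5,5,5,5,5,2,2,2,2,2]}' 15
python3 -m creep '{"linear":[[0,0,-1],[0,0,-2],[0,0,-3],[0,0,-3],[0,0,-3],[0,0,-3],[0,0,0]],"dr":[[0,0,0],[0,0,0],[0,0,0],[0,0,0],[0,0,0],[0,0,0],[0,0,0]],"grip":[2,2,2,2,2,2,2]}'
python3 - <<'E'
from h import *
go(.5793,-.2233,.294,95.4)
E
```

```text
clock: 31.0
eef_pos: [0.5457, 0.2645, 0.1494]
orientation: [-0.0, 0.995, -0.096, 0.001]
wrist_force: [0.0, -0.7, 3.5]
gripper_width: 0.0277
clock: 31.7
eef_pos: [0.5468, 0.2651, 0.304]
orientation: [-0.002, 0.995, -0.096, 0.004]
wrist_force: [0.6, 0.2, 0.5]
gripper_width: 0.0273
{'t': 31.7, 'pos': array([0.5468, 0.2651, 0.304 ]), 'shift_cm': array([12.5 , 47.32,  0.91]), 'grip': 0.0273, 'yaw': np.float64(-11.0), 'f': array([0.6, 0.2, 0.5]), 'dr': array([-0.009, -0.004,  1.285]), 'shift_in_target_axes': array([48.93,  1.36,  1.  ]), 'j6': 0.44}
```

```bash
python3 -m creep '{"linear":[[0,0,0],[0,0,0],[0,0,0],[0,0,0],[0,0,0],[0,0,0],[0,0,0],[0,0,0],[0,0,0],[1.5,0,0],[2.5,0.1,0],[3.7,0.1,0]],"dr":[[0,0,0.143],[0,0,0.143],[0,0,0.143],[0,0,0.143],[0,0,0.143],[0,0,0.143],[0,0,0.143],[0,0,0.142],[0,0,0.142],[0,0,0],[0,0,0],[0,0,0]],"grip":[2,2,2,2,2,2,2,2,2,2,2,2]}'
python3 -m creep '{"linear":[[3.7,0.1,0],[3.7,0.1,0],[3.7,0.1,0],[3.7,0.1,0],[3.7,0.1,0],[3.7,0.1,0],[3.7,0.1,0],[3.7,0.1,0],[3.7,0.1,0],[3.7,0.1,0],[3.5,0.1,0],[0,0,0]],"dr":[[0,0,0],[0,0,0],[0,0,0],[0,0,0],[0,0,0],[0,0,0],[0,0,0],[0,0,0],[0,0,0],[0,0,0],[0,0,0],[0,0,0]],"grip":[2,2,2,2,2,2,2,2,2,2,2,2]}'
python3 -m creep '{"linear":[[0,0,0],[0,0,0]],"dr":[[0,0,0],[0,0,0]],"grip":[2,2]}'
python3 - <<'E'
from h import *
T=View("top"); P=T.cloud(); z=P[...,2]
m=T.mask((50,120,60),(75,255,255))&(z>.085)&(z<.11); print("rails top",rect(P[m]),m.sum())
go(.5793,-.2233,.25,95.4)
E
```

```text
clock: 32.9
eef_pos: [0.5494, 0.1868, 0.2971]
orientation: [0.001, 0.742, -0.671, -0.001]
wrist_force: [-0.1, -0.4, -1.0]
gripper_width: 0.0274
clock: 34.1
eef_pos: [0.5756, -0.2215, 0.2967]
orientation: [0.001, 0.739, -0.674, -0.001]
wrist_force: [0.3, 0.5, 0.0]
gripper_width: 0.0273
clock: 34.3
eef_pos: [0.5766, -0.2161, 0.2977]
orientation: [-0.0, 0.74, -0.672, -0.001]
wrist_force: [-0.1, -0.8, -0.5]
gripper_width: 0.0272
rails top (array([ 499.6, -230.3]), (208.7, 40.3), 5.3) 514
{'t': 34.4, 'pos': array([ 0.5768, -0.2158,  0.2979]), 'shift_cm': array([ 0.78, -0.18,  4.79]), 'grip': 0.0274, 'yaw': np.float64(-84.5), 'f': array([ 0.1,  0.1, -0.2]), 'dr': array([0.   , 0.001, 0.002]), 'shift_in_target_axes': array([ 0.77, -0.18,  4.79]), 'j6': 0.92}
```

```bash
python3 -m creep '{"linear":[[0.75,-0.18,0],[0,0,1.5],[0,0,2],[0,0,1],[0,0,0],[0,0,0],[0,0,0]],"dr":[[0,0,0],[0,0,0],[0,0,0],[0,0,0],[0,0,0],[0,0,0],[0,0,0]],"grip":[2,2,2,2,2,2,2]}'
python3 - <<'E'
from h import *
go(.5793,-.2233,.158,95.4)
E
```

```text
clock: 35.05
eef_pos: [0.58, -0.2243, 0.2542]
orientation: [-0.0, 0.74, -0.673, 0.001]
wrist_force: [0.3, 0.5, 0.1]
gripper_width: 0.0275
{'t': 35.0, 'pos': array([ 0.58  , -0.2243,  0.2542]), 'shift_cm': array([-0.11,  0.08,  9.62]), 'grip': 0.0275, 'yaw': np.float64(-84.6), 'f': array([0.3, 0.5, 0.1]), 'dr': array([-0.001, -0.001, -0.   ]), 'shift_in_target_axes': array([-0.1 ,  0.06,  9.62]), 'j6': 0.91}
```

```bash
python3 -m creep '{"linear":[[-0.1,0.06,1],[0,0,1],[0,0,1],[0,0,1],[0,0,1],[0,0,1],[0,0,1],[0,0,1],[0,0,0.8],[0,0,0.5],[0,0,0.3],[0,0,0]],"dr":[[0,0,0],[0,0,0],[0,0,0],[0,0,0],[0,0,0],[0,0,0],[0,0,0],[0,0,0],[0,0,0],[0,0,0],[0,0,0],[0,0,0]],"grip":[2,2,2,2,2,2,2,2,2,2,2,2]}'
python3 - <<'E'
from h import *
go(.5793,-.2233,.158,95.4)
E
```

```text
clock: 36.25
eef_pos: [0.5791, -0.2233, 0.1576]
orientation: [-0.0, 0.739, -0.673, 0.0]
wrist_force: [-1.1, 0.0, 0.2]
gripper_width: 0.0275
{'t': 36.2, 'pos': array([ 0.5791, -0.2233,  0.1576]), 'shift_cm': array([ 0.  , -0.02, -0.04]), 'grip': 0.0275, 'yaw': np.float64(-84.6), 'f': array([-1.1,  0. ,  0.2]), 'dr': array([-0.001, -0.001, -0.   ]), 'shift_in_target_axes': array([ 0.  , -0.02, -0.04]), 'j6': 0.91}
```

```bash
python3 -m creep '{"linear":[[0,0,0],[0,0,0],[0,0,0],[0,0,0],[0,0,-2],[0,0,-3],[0,0,-4],[0,0,-4],[0,0,-1],[0,0,0]],"dr":[[0,0,0],[0,0,0],[0,0,0],[0,0,0],[0,0,0],[0,0,0],[0,0,0],[0,0,0],[0,0,0],[0,0,0]],"grip":[5,5,5,5,5,5,5,5,5,5]}'
python3 -m creep '{"linear":[[-3,0,0],[-4,0,0],[-4,0,0],[-4,0,0],[-4,0,0],[-4,0,0],[0,0,0],[0,0,0],[0,0,0],[0,0,0]],"dr":[[0,0,-0.142],[0,0,0],[0,0,0],[0,0,0],[0,0,0],[0,0,0],[0,0,-0.142],[0,0,-0.142],[0,0,-0.142],[0,0,-0.142]],"grip":[5,5,5,5,5,5,5,5,5,5]}'
python3 - <<'E'
from h import *
T=View("top"); S=View("side"); P=T.cloud(); z=P[...,2]
cv2.imwrite("pics/two3.png",np.hstack([cv2.resize(V.img[:,:,::-1],(400,300)) for V in(T,S)]))
m=T.mask((50,120,60),(75,255,255))&(z>.085)&(z<.11); print("rails top",rect(P[m]),m.sum())
m=(z>.15)&(z<.18)&(P[...,1]<-.2)&(P[...,1]>-.27)
n,l,st,c=cv2.connectedComponentsWithStats(m.astype(np.uint8))
for i in range(1,n):
    if st[i,4]>20: q=P[l==i]; print("tube",((q.max(0)+q.min(0))/2).round(3),q[:,2].max().round(3),st[i,4])
# dimmer: native crop, rays onto planes
V=T;h,s,v=cv2.split(V.hsv)
m=(P[...,0]>.6)&(P[...,0]<.75)&(P[...,1]>.1)&(P[...,1]<.25)&(z>.085)&(z<.11)&(v<110); print("knob",rect(P[m]),m.sum())
m=V.mask((0,150,90),(8,255,255))&(P[...,0]>.6)&(P[...,1]>.1)&(P[...,1]<.25);print("mark",P[m].mean(0))
m=(P[...,0]>.68)&(P[...,0]<.82)&(P[...,1]>.1)&(P[...,1]<.25)&(z>.05)&(z<.07)&(s<40)&(v>150); q=P[m]; print(rect(q),q.min(0),q.max(0))
cs,_=cv2.findContours(m.astype(np.uint8),cv2.RETR_EXTERNAL,cv2.CHAIN_APPROX_NONE); k=max(cs,key=cv2.contourArea); print("meter px",cv2.minEnclosingCircle(k))
I=T.img[85:165,205:275]; cv2.imwrite("pics/dim2.png",cv2.resize(I[:,:,::-1],None,fx=7,fy=7,interpolation=cv2.INTER_CUBIC))
go(.668,.176,.15,62.3)
E
```

```text
clock: 37.25
eef_pos: [0.5797, -0.2236, 0.2993]
orientation: [-0.0, 0.739, -0.673, 0.002]
wrist_force: [-0.5, -0.7, -0.1]
gripper_width: 0.0496
clock: 38.25
eef_pos: [0.5281, 0.0017, 0.2941]
orientation: [0.0, 0.929, -0.371, -0.002]
wrist_force: [-0.5, 0.6, -0.6]
gripper_width: 0.0501
rails top (array([ 479.5, -213.6]), (7.1, 1.3), -2.1) 8
tube [ 0.465 -0.247  0.167] 0.172 59
tube [ 0.417 -0.235  0.162] 0.171 107
knob (array([668.2, 175.4]), (39.5, 14.3), -27.3) 84
mark [0.79083712 0.17222641 0.03502506]
(array([727.7, 166.5]), (103.2, 90.8), -6.9) [0.68015249 0.11869852 0.0500015 ] [0.78310767 0.21686015 0.06576484]
meter px ((239.2586212158203, 110.5), 14.951964378356934)
{'t': 38.4, 'pos': array([0.5282, 0.0015, 0.2944]), 'shift_cm': array([ -1.98, -22.3 ,  14.39]), 'grip': 0.05, 'yaw': np.float64(-43.9), 'f': array([-0.5,  0.3, -1.2]), 'dr': array([0.004, 0.002, 1.288]), 'shift_in_target_axes': array([-21.95,  -4.27,  14.44]), 'j6': 0.54}
```

View pics/two3.png

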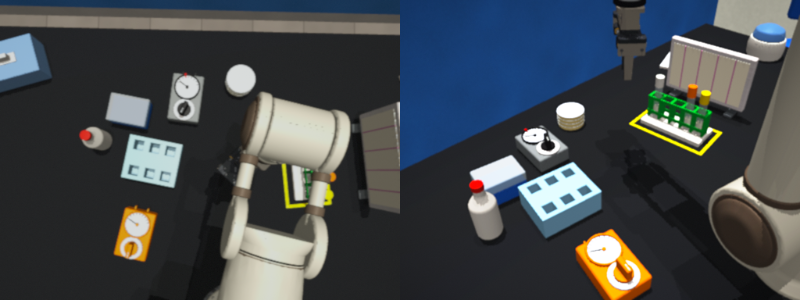

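All three tubes stand in cells (660,80), (692,92), (706,98) in the right half, and the rack is in the outline. Now I turn and move to the dimmer.

```bash
python3 -m creep '{"linear":[[0,0,0],[0,0,0],[0,0,0],[0,0,0],[0,0,0],[0,0,0],[0,0,0],[0,0,0],[0,0,0],[0,0,0],[0,0,0],[0,0,0]],"dr":[[0,0,-0.143],[0,0,-0.143],[0,0,-0.143],[0,0,-0.143],[0,0,-0.143],[0,0,-0.143],[0,0,-0.143],[0,0,-0.143],[0,0,-0.143],[0,0,-0.143],[0,0,-0.143],[0,0,-0.143]],"grip":[5,5,5,5,5,5,5,5,5,5,5,5]}'
python3 -m creep '{"linear":[[0,0,0],[2,0.4,0],[3,0.6,0],[3,0.6,0],[3,0.6,0],[3,0.6,0],[3,0.6,0],[3,0.6,0],[2,0.4,0],[0,0,0],[0,0,0]],"dr":[[0,0,-0.138],[0,0,0],[0,0,0],[0,0,0],[0,0,0],[0,0,0],[0,0,0],[0,0,0],[0,0,0],[0,0,0],[0,0,0]],"grip":[5,5,5,5,5,5,5,5,5,5,5]}'
python3 - <<'E'
from h import *
go(.668,.1755,.15,62.5)
T=View("top"); S=View("side")
for V in(T,S):
    P=V.cloud(); z=P[...,2]
    m=V.mask((50,120,60),(75,255,255))&(z>.085)&(z<.11); print("rails",rect(P[m]) if m.sum()>5 else 0,m.sum())
V=T; f=lambda x,y:((x+.5)/7-.5+205,(y+.5)/7-.5+85)
p,m,n=[V.plane(f(*a),.056)[0] for a in((240,185),(231,97),(178,133))]; print(p,m,n)
an=lambda a:np.degrees(np.arctan2(*(a-p)[1::-1])); print("mark",an(m),"needle",an(n),np.linalg.norm(m-p),np.linalg.norm(n-p))
E
```

```text
clock: 39.55
eef_pos: [0.5286, 0.0014, 0.2952]
orientation: [-0.001, 0.889, 0.458, -0.001]
wrist_force: [0.0, -0.6, -0.1]
gripper_width: 0.0498
clock: 40.65
eef_pos: [0.67, 0.1752, 0.2953]
orientation: [-0.0, 0.856, 0.516, -0.001]
wrist_force: [1.0, -0.3, -0.0]
gripper_width: 0.0498
{'t': 40.6, 'pos': array([0.67  , 0.1752, 0.2953]), 'shift_cm': array([-0.04, -0.16, 14.54]), 'grip': 0.0498, 'yaw': np.float64(62.2), 'f': array([ 1. , -0.3, -0. ]), 'dr': array([-0.002,  0.002, -0.006]), 'shift_in_target_axes': array([-0.06, -0.19, 14.53]), 'j6': -1.0}
rails (array([ 499.8, -230.6]), (208.9, 41.7), 4.9) 568
rails (array([ 499.4, -231.4]), (210.4, 45.0), 5.2) 761
[0.74175238 0.16588001 0.056     ] [0.77330586 0.16966265 0.056     ] [0.75997947 0.18818742 0.056     ]
mark 6.8360070196800455 needle 50.74819149521738 0.03177940452487068 0.028807074002850253
```

```bash
python3 -m creep '{"linear":[[-0.05,-0.18,2],[0,0,3],[0,0,3],[0,0,3],[0,0,3],[0,0,0],[0,0,0]],"dr":[[0,0,0],[0,0,0],[0,0,0],[0,0,0],[0,0,0],[0,0,0],[0,0,0]],"grip":[4,4,4,4,4,4,4]}'
python3 - <<'E'
from h import *
go(.668,.1755,.087,62.5)
E
```

```text
clock: 41.45
eef_pos: [0.6685, 0.1753, 0.1576]
orientation: [-0.0, 0.856, 0.517, -0.0]
wrist_force: [0.4, -1.4, 0.7]
gripper_width: 0.0401
{'t': 41.5, 'pos': array([0.6685, 0.1753, 0.1576]), 'shift_cm': array([ 0.  , -0.05,  7.06]), 'grip': 0.0401, 'yaw': np.float64(62.2), 'f': array([ 0.4, -1.4,  0.7]), 'dr': array([-0.   ,  0.   , -0.005]), 'shift_in_target_axes': array([ 0.  , -0.05,  7.06]), 'j6': -1.0}
```

```bash
python3 -m creep '{"linear":[[0,-0.05,2],[0,0,2],[0,0,2],[0,0,1],[0,0,0],[0,0,0],[0,0,0],[0,0,0],[0,0,0]],"dr":[[0,0,0],[0,0,0],[0,0,0],[0,0,0],[0,0,0],[0,0,0],[0,0,0],[0,0,0],[0,0,0]],"grip":[4,4,4,4,4,1,1,1,1]}' 10
python3 - <<'E'
from h import *
go(.668,.1755,.087,62.5)
E
```

```text
clock: 42.35
eef_pos: [0.6681, 0.1743, 0.0886]
orientation: [0.001, 0.856, 0.517, -0.002]
wrist_force: [-5.0, -7.6, 6.6]
gripper_width: 0.0135
{'t': 42.4, 'pos': array([0.6681, 0.1743, 0.0886]), 'shift_cm': array([ 0.11, -0.07,  0.16]), 'grip': 0.0135, 'yaw': np.float64(62.3), 'f': array([-5. , -7.6,  6.6]), 'dr': array([ 0.001,  0.004, -0.004]), 'shift_in_target_axes': array([ 0.1 , -0.07,  0.16]), 'j6': -1.0}
```

```bash
python3 -m creep '{"linear":[[-0.1,0,0],[0,0,0],[0,0,0],[0,0,0],[0,0,0],[0,0,0],[0,0,0],[0,0,0],[0,0,0],[0,0,0],[0,0,0],[0,0,0]],"dr":[[0,0,0],[0,0,0.1],[0,0,0.13],[0,0,0.13],[0,0,0.13],[0,0,0.13],[0,0,0.13],[0,0,0.13],[0,0,0.13],[0,0,0.13],[0,0,0.13],[0,0,0.13]],"grip":[1,1,1,1,1,1,1,1,1,1,1,1]}'
python3 -m creep '{"linear":[[0,0,0],[0,0,0],[0,0,0]],"dr":[[0,0,0.13],[0,0,0],[0,0,0]],"grip":[1,1,1]}'
python3 - <<'E'
from h import *
go(.668,.1755,.087,62.5-87.8)
S=View("side"); I=S.img[145:225,140:220]; cv2.imwrite("pics/dim3.png",cv2.resize(I[:,:,::-1],None,fx=7,fy=7,interpolation=cv2.INTER_CUBIC))
E
```

```text
clock: 43.55
eef_pos: [0.67, 0.175, 0.0887]
orientation: [-0.0, 0.987, -0.159, 0.003]
wrist_force: [5.6, -1.0, -0.4]
gripper_width: 0.0137
clock: 43.85
eef_pos: [0.6703, 0.1749, 0.0887]
orientation: [-0.001, 0.976, -0.22, 0.003]
wrist_force: [4.7, -1.5, -1.2]
gripper_width: 0.0137
{'t': 43.9, 'pos': array([0.6703, 0.1749, 0.0887]), 'shift_cm': array([-0.23,  0.04,  0.17]), 'grip': 0.0137, 'yaw': np.float64(-25.4), 'f': array([ 4.7, -1.5, -1.2]), 'dr': array([-0.002, -0.006, -0.002]), 'shift_in_target_axes': array([-0.23,  0.04,  0.17]), 'j6': 0.53}
```

View pics/dim3.png

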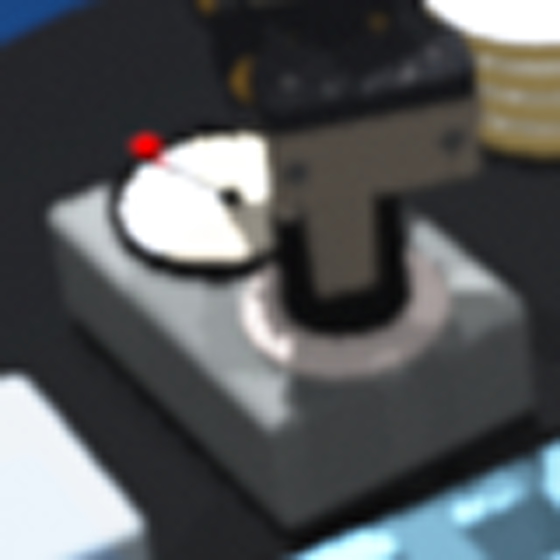

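The needle runs from the pivot (230,197) straight to the red mark (150,150). I'll release and lift off, then check from both cameras.

```bash
python3 -m creep '{"linear":[[0.2,0,0],[0,0,0],[0,0,0],[0,0,0],[0,0,-2],[0,0,-3],[0,0,-3],[0,0,-3],[0,0,-3],[0,0,-3],[0,0,0]],"dr":[[0,0,0],[0,0,0],[0,0,0],[0,0,0],[0,0,0],[0,0,0],[0,0,0],[0,0,0],[0,0,0],[0,0,0],[0,0,0]],"grip":[3,3,3,3,3,3,3,3,3,3,3]}'
python3 -m creep '{"linear":[[0,3,0],[0,4,0],[0,4,0],[0,4,0],[0,4,0],[0,4,0],[0,0,0],[0,0,0],[0,0,0],[0,0,0],[0,0,0]],"dr":[[0,0,0],[0,0,0],[0,0,0],[0,0,0],[0,0,0],[0,0,0],[0,0,0],[0,0,0],[0,0,0],[0,0,0],[0,0,0]],"grip":[3,3,3,3,3,3,3,3,3,3,3]}'
python3 - <<'E'
from h import *
T=View("top"); S=View("side")
for V in(T,S):
    P=V.cloud(); z=P[...,2]
    m=V.mask((50,120,60),(75,255,255))&(z>.085)&(z<.11); print("rails",rect(P[m]) if m.sum()>5 else 0,m.sum())
    m=V.mask((25,150,120),(35,255,255))&(z<.02)&(P[...,1]<0); print("tape",rect(P[m]))
    m=(z>.14)&(z<.18)&(P[...,1]<-.2)&(P[...,1]>-.27)&(P[...,0]>.38)&(P[...,0]<.62)
    n,l,st,c=cv2.connectedComponentsWithStats(m.astype(np.uint8))
    for i in range(1,n):
        if st[i,4]>20: q=P[l==i]; print("tube",((q.max(0)+q.min(0))/2).round(3),q[:,2].max().round(3),st[i,4])
a=cv2.resize(T.img[85:165,205:275,::-1],(400,457),interpolation=cv2.INTER_CUBIC)
b=cv2.resize(S.img[:,:,::-1],(400,300)); cv2.imwrite("pics/end.png",np.hstack([a,np.vstack([b,np.zeros((157,400,3),np.uint8)])]))
E
```

```text
clock: 45.0
eef_pos: [0.6719, 0.1748, 0.2632]
orientation: [-0.001, 0.976, -0.22, 0.005]
wrist_force: [-0.2, 1.3, 1.2]
gripper_width: 0.0301
clock: 46.1
eef_pos: [0.5713, -0.0324, 0.2569]
orientation: [-0.0, 0.976, -0.219, -0.0]
wrist_force: [-0.0, 0.1, 0.1]
gripper_width: 0.0301
rails (array([ 508.3, -229.4]), (146.3, 40.2), 5.3) 302
tape (array([ 495.6, -225.6]), (148.1, 137.0), -82.6)
rails (array([ 499.5, -231.8]), (208.8, 47.1), 5.8) 757
tape (array([ 501. , -227.1]), (278.5, 161.1), 7.0)
tube [ 0.575 -0.221  0.156] 0.171 161
tube [ 0.466 -0.239  0.156] 0.17 174
tube [ 0.417 -0.233  0.155] 0.17 186
```

View pics/end.png

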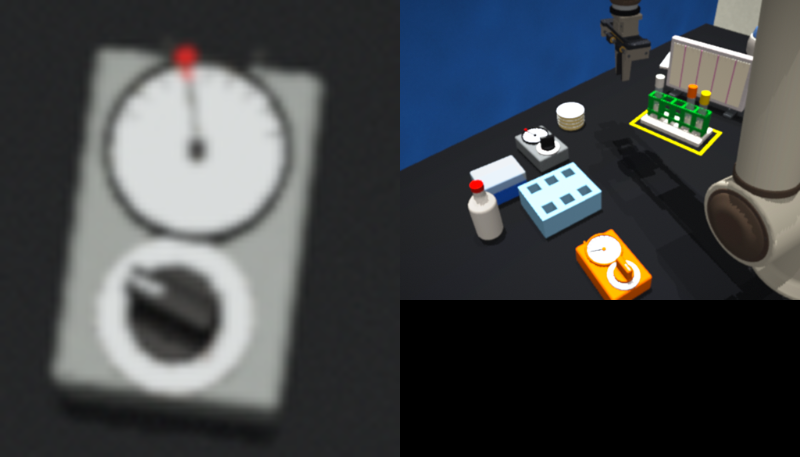

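The needle (196,150 to 188,80) points at the red mark (187,70). The three tubes stand in the rack, the rack is in the outline, and the arm is clear, so I'm handing the job in.

```bash
python3 -c "
from plant import env; print(env.sign_off())"
```

```text
the job is handed in; nothing more can be done
None
```

The job is done and handed in at about 46 s; the sign-off gives no verdict.

- **Rack:** I gripped the empty light rack by its rails and slid it along the bench into the tape outline. In the last complete views it was within about 2 mm and 1° of the outline.
- **Tubes:** Only three tubes were present (yellow, orange and white). I put each upright in its own cell, at x = -80, -40 and +80 mm. In the last check all three tops were at about 0.170 m, the height for tubes standing on the cell floor.
- **Dimmer:** With the rack and tubes in place, I turned the knob about 88° clockwise. After I let go, the needle still pointed at the red mark.
- **Bystanders:** The dishes, tip box and bottle looked unmoved in the last picture. I did not measure them.

**Check that disagreed:** in the final top view the arm hid part of the rack and tape, so its rack and tape readings are not usable. The final side view put the rack centre about 5 mm from the tape centre and about 1° out of parallel. Both are well inside the limits of 22 mm and 0.15 rad. I saw no knock to the rack.

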